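# Couple the specimen pedestal to the turntable drive and hold it down

## Robot

A 7-joint arm with a two-finger parallel gripper is mounted at the origin on the work surface. World frame = base frame: x ahead of the robot, y to its left, z up, the work surface at z = 0. Lengths are in mm, angles in rad, forces in N, time in s.
With the tool pointing down it reaches from about 400 to 875 mm from the base axis. Payload 19.3 kg.
Tool frame: the origin (TCP) lies at the very end of the fingers, on their centre line; the grasp point (between the pads) lies 19 mm behind it (grip_point_offset is the z of the grasp point in the tool frame, in mm); z points along the fingers, x is the direction in which the jaws open and shut, and the axes are right-handed (so a half turn about z gives the same grasp; the last joint's range is limited). The gripper opens to 85 mm and grips with 20 to 120 N. Pads are 22 mm wide; open, the fingers measure 114 mm over their backs; the gripper's body (76 mm by 85 mm) begins 54 mm behind the grasp point. The pads swing forward as they close: fully open they stand 13 mm farther back than shut.
Start: joints at [-1.26, 0.521, -0.036, 1.599, 0.021, 1.021, -0.113], TCP at [232.307, 580.214, 231.291] pointing down, gripper open.
Joint ranges: [-2.91, 2.91], [-0.3, 2.13], [-1.5, 1.42], [0.17, 2.43], [-1.26, 4.41], [0.16, 1.93], [-2.52, 2.52]. Speed limits (rad/s): [1.89, 1.89, 2.39, 2.39, 3.01, 3.01, 3.01].

## Interface

Orientations are given as a 3x3 rotation matrix whose columns are the frame's x, y, z axes.
In Python, from workcell import movep, movel, goto_joints, open_gripper, clamp, wait, inverse_kinematics, read_state, camera, PlanningError, finish_job, grip_point_offset gives the robot as it stands. Calls block until the motion is done:
- movep(position, orientation): joint-space move of the TCP to a pose.
- movel(position, frame=None, max_speed=150, guard=None): straight line of the TCP; frame=None keeps the orientation; max_speed is the mean speed in mm/s. With guard (N) it stops when the force on the tool has changed by that much, and returns True; else False.
- goto_joints(angles): joint-space move.
- open_gripper() and clamp(): open the fingers fully, or close them until they stop; the grip force is fixed at half the most.
- wait(seconds).
- inverse_kinematics(position, orientation): joint angles nearest the present ones, or None.
- read_state(): the state.
- camera(name): name is "scene" or "top" or "wrist"; returns a dict with "image" (384x512x3 uint8, blue, green, red), "range_z" (384x512 float32, mm along the optical axis (not along the pixel's ray), 0 where there is no reading), "fx", "fy", "cx", "cy" (pixels), "cam_to_world" (4x4, takes a point from camera to world coordinates). Camera axes: x right, y up, looking along -z (the intrinsics and any distortion apply to the point x, -y, -z); pixel columns grow to the right and rows downward; lengths in mm; the calibration is good to about 2 mm. A picture is of the moment at which its call begins.
A pose or a line that the arm cannot do raises PlanningError and nothing moves.
- finish_job(): hands the job in, once; it reports no verdict.
The state is a dict: "time": time; "qpos": joint angles; "qvel": joint speeds; "joint_efforts": joint torques, N m; "eef_pos": TCP position; "tool_rot": TCP orientation; "ft_force": force on the tool from outside, world axes, zero at the start; "torque": the same for the moment, N m; "finger_gap": finger opening in mm.
Only numpy, scipy, OpenCV 4.12 (cv2) and the standard library are available. Lean on these libraries where they do the work, as an engineer would, in place of code of your own. Each camera call takes 0.05 s, during which the arm holds its last target. There are 200 camera calls.

## Task

Slide the dust shutter of the turntable drive fully open to uncover the splined socket, then lift the specimen pedestal out of its storage block, turn it until its cross-shaped splines mesh with the socket, and push it fully home against the spring. Finish while still gripping the pedestal and holding it down, flange flat on the spindle, so that a colleague can tighten the clamp screw. Leave the stones and the brush where they are.

Things in the scene. Friction and masses are not known exactly. Their poses are not given: they have to be found in the camera images.
- drive: Turntable drive, bolted down: grey box 180 (x) x 220 (y) x 60 mm high, origin at the centre of its underside on the bench; on either side of the bench, turned up to 0.35 rad. The socket's axis is at (0, -45) mm in its frame. Two shutter rails at x = +-41 mm and an end-stop bar at y = +85 mm, all 8 mm wide, stand up to 68 mm above the bench
- shutter (a joint): Travel of the dust shutter along the drive's +y, m: 0 = centred over the socket, 0.08 = fully open against the end of its track. It starts between 0 and 0.03, takes about 2 N to slide and stays where it is left. It stays captive on its rails
- shutter_grip (a point): Centre of the top of the shutter's black grip: an upright bar 40 mm long (drive x), 14 mm thick (drive y), 28 mm tall, top about 94.5 mm above the bench, in the middle of the 74 x 70 x 4 mm steel shutter plate. Axes as the drive's
- spindle (a joint): Angle of the spindle about the vertical relative to the drive, rad, anticlockwise from above; starts between -0.6 and 0.6. Stiff (about 0.3 N m), limits +-0.8
- socket (a point): Centre of the socket's mouth in the flat top (61 mm above the bench) of the square aluminium spindle head, 44 mm across, hidden at first by the shutter. A plus-shaped hole: two crossing slots, each 29 mm long and 8.4 mm wide, along this point's x and y (head sides too); z up. Deeper than the pedestal's foot
- pin: Sprung steel pin at the socket's centre, 7.6 mm in diameter, origin at the centre of its top, at first 14 mm below the spindle's face. It pushes up on the foot with 4 N at first touch, 9 N when the pedestal is home (pin 10 mm down)
- pedestal: Metal specimen pedestal, 0.13 to 0.25 kg, upright in its block, turned any way. Origin at the bottom of its foot, z up. Plus-shaped foot 24 mm long: two crossing fins 26 mm long, 6 mm thick, along its x and y, lower edges rounded. Above it a round flange, then a square column 30 x 30 mm, sides along x and y, 31 to 91 mm above the origin: the part to grip. Any quarter turn meshes
- flange (a point): Centre of the underside of the pedestal's flange (42 mm in diameter, 7 mm thick), 24 mm above its origin; home is when this lies on socket. By its own weight the pedestal stays 10 mm short of home. Three rubber nubs on the column's top reach 98 mm above the pedestal's origin
- block: Black storage block, fixed, 90 x 90 x 40 mm, origin at the centre of its underside; the foot hangs in its round hole (33 mm across, 30 mm deep) with the flange resting on its top, so the pedestal's origin is 16 mm above the bench at first
- ball_stone: Bystander: round stone about 68 mm across, standing beyond the work; origin at its underside
- flat_stone: Bystander: flat stone about 104 mm across, 44 mm high; origin at its underside
- brush: Bystander: brush lying on the bench; origin at its underside
Things that resemble listed ones, but are neither listed nor needed, are in the scene too. Of the things that look like the pedestal, the larger one is meant.

How it is judged (in metres and radians):
On the way, in this order (a step that is already met when the one before it is completed fails the run):
1. the shutter is slid fully open while the pedestal still stands in its block (value of joint shutter above 0.074 m and z of pedestal in the frame of block below 0.03 m), for 0.2 s.
2. the pedestal is lifted clear of its block in the fingers (z of pedestal in the frame of block above 0.045 m and contact force between the fingers and pedestal above 2 N), for 0.2 s.
At the end, for the whole second after the job is handed in: The shutter is open (over 74 of 80 mm); the pedestal's splines are in the socket with the flange within 2 mm of the spindle's face, within 3 mm of its axis, upright within 0.06 rad and at rest; the fingers still hold it down, the spring pin bearing on it with over 6 N (value of joint shutter above 0.074 m and z of flange in the frame of socket between -0.004 and 0.002 m and horizontal distance between flange and socket below 0.003 m and angle between pedestal's own z axis and vertical below 0.06 rad and linear speed of pedestal below 0.01 m/s and contact force between pedestal and pin above 6 N and contact force between the fingers and pedestal above 2 N); the arm keeps its last pose, push and grip.
It fails at once if a stone or the brush is disturbed (moved over 25 mm) (distance of any of ball_stone, flat_stone, brush from where it was at the start of the episode above 0.025 m).
It also fails if it takes over 54 s, if anything falls off the work surface, if the arm or the gripper's body presses on something with over 40 N, if the wrist force passes 120 N, or if a joint passes its speed limit or range.

## Working session

There is one attempt and no reset: what is moved stays moved. The work goes in short steps, each a Python script; the robot and the scene stay as the last script left them, time stands still between calls to the robot, and variables do not carry over. Pictures are saved under pics/ and viewed, about 8 in all and at most 12, crops included, and the job is handed in when it is done.

```bash
mkdir -p pics; ls; cat > h.py <<'E'
import numpy as np, cv2, pickle
from workcell import *
def snap(name, tag):
    c=camera(name); pickle.dump(c,open(f'pics/{tag}.pkl','wb')); cv2.imwrite(f'pics/{tag}.png',c['image']); return c
def load(tag): return pickle.load(open(f'pics/{tag}.pkl','rb'))
def cloud(c):
    v,u=np.mgrid[0:384,0:512]; z=c['range_z']
    P=np.stack([(u-c['cx'])/c['fx']*z,-(v-c['cy'])/c['fy']*z,-z,np.ones_like(z)],-1)
    W=P@np.array(c['cam_to_world']).T; W=W[...,:3]; W[z==0]=np.nan; return W
E
python3 - <<'E'
from h import *
a=snap('scene','scene0'); b=snap('top','top0')
print([k for k in a], {k:v for k,v in b.items() if k not in('image','range_z')})
im=np.vstack([a['image'],b['image']]); 
cv2.imwrite('pics/both.png',cv2.resize(b['image'],(800,600),interpolation=cv2.INTER_CUBIC))
s=read_state(); print(s['tool_rot'],s['eef_pos'],s['ft_force'],s['finger_gap'],s['time'],grip_point_offset)
E
```

```text
pics
['image', 'range_z', 'fx', 'fy', 'cx', 'cy', 'cam_to_world'] {'fx': 349.44390001032724, 'fy': 349.44390001032724, 'cx': 258.52222800490244, 'cy': 188.97486086473754, 'cam_to_world': array([[ 2.26105442e-02,  9.87939455e-01, -1.53180930e-01,
         5.07377191e+02],
       [-9.98958260e-01,  2.84008573e-02,  3.57181377e-02,
         7.84906067e+00],
       [ 3.96378272e-02,  1.52213749e-01,  9.87552438e-01,
         8.01157392e+02],
       [ 0.00000000e+00,  0.00000000e+00,  0.00000000e+00,
         1.00000000e+00]])}
[[ 3.71672888e-01  9.28363702e-01 -3.16523612e-04]
 [ 9.28363191e-01 -3.71673016e-01 -9.77288942e-04]
 [-1.02492287e-03  6.93829330e-05 -9.99999472e-01]] [232.21142964 579.9454538  230.79558877] [-0.09658681 -0.03091146 -0.42151184] 85.20011921011437 0.1 -18.700000000000003
```

View pics/both.png

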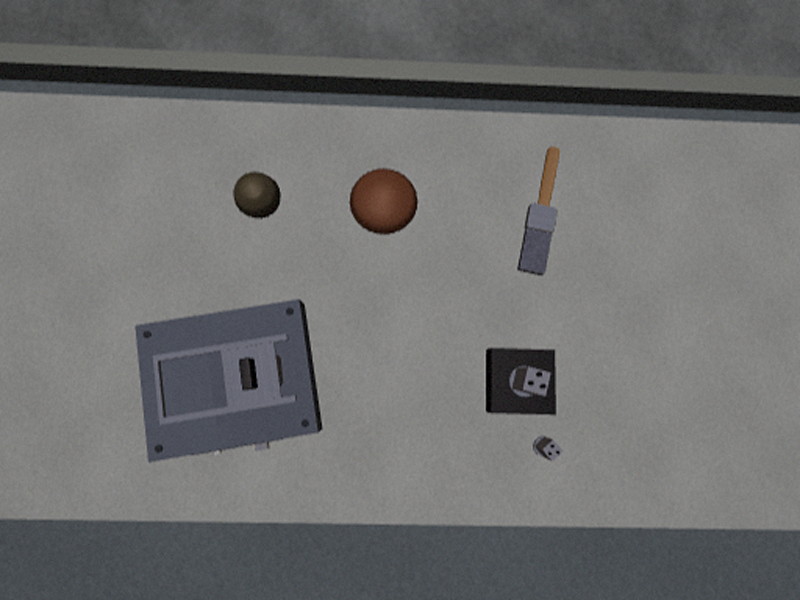

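View pics/scene0.png

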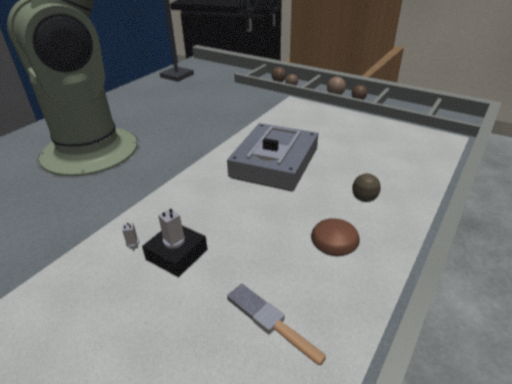

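The top view shows the drive at about (230,380). Its shutter grip is at (248,373) and its end bar is at (158,388), so drive +y points image-left, which is world +y. Two things look like the pedestal: the large one in the black block (535,380), and a small one at (547,448), which is a decoy. I choose the large one. Next I'll measure from depth.

```bash
python3 - <<'E'
from h import *
c=load('top0'); W=cloud(c); S=1.5625
def rect(m,name):
    p=W[m][:,:2].astype(np.float32); r=cv2.minAreaRect(p); print(name,len(p),np.round(r[0],1),np.round(r[1],1),round(r[2],2),'mean',np.round(np.nanmean(W[m],0),1)); return r
v,u=np.mgrid[0:384,0:512]
def box(a,b,x0,x1): return (u>a/S)&(u<b/S)&(v>x0/S)&(v<x1/S)
z=W[...,2]
dr=box(120,330,290,470)
rect(dr&(z>50)&(z<75),'drive'); rect(dr&(abs(z-60)<4),'drive60')
rect(dr&(z>86),'grip')
pb=box(470,570,335,425)
rect(pb&(z>100),'nubs+top'); rect(pb&(z>30)&(z<45),'block')
print('top z pct',np.nanpercentile(z[pb&(z>90)],[5,50,95]))
big=cv2.resize(c['image'][210:275,300:370],None,fx=7,fy=7,interpolation=cv2.INTER_CUBIC)
g=cv2.resize(c['image'][185:300,80:212],None,fx=4,fy=4,interpolation=cv2.INTER_CUBIC)[:455]
H=np.zeros((460,490+530,3),np.uint8);H[:455,:490]=big;H[:455,490:490+528]=g[:455]
cv2.imwrite('pics/crop.png',cv2.convertScaleAbs(cv2.resize(H,(800,361)),alpha=1.5))
E
```

```text
drive 9226 [505.2 215.8] [181.8 220.9] 10.82 mean [503.7 216.5  61.8]
drive60 7252 [505.9 216. ] [180.5 220.8] 10.87 mean [502.7 220.8  60.4]
grip 160 [512.3 181.3] [39.9 14.2] 10.55 mean [512.  180.5  94.1]
nubs+top 242 [ 511.3 -187.1] [30.2 29.8] 76.12 mean [ 511.2 -186.3  108.1]
block 1351 [ 511.5 -187.4] [90.7 90. ] 89.86 mean [ 510.8 -183.6   40.4]
top z pct [ 96.30202947 107.58137238 114.08604128]
```

View pics/crop.png

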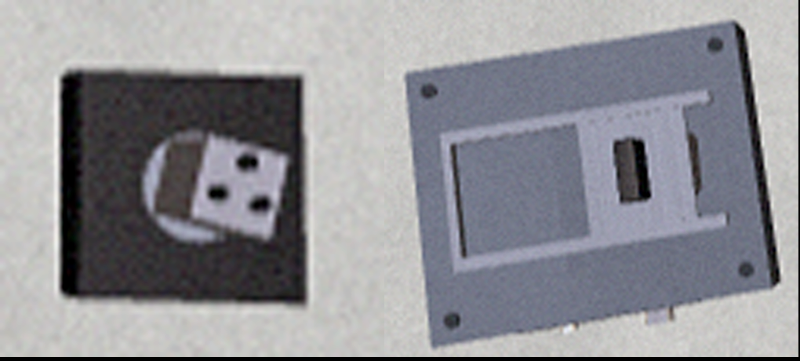

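Both choices check out. The drive is at (505.5, 216) with yaw 10.85° and the shutter is about 10 mm open. The pedestal is at (511.3, -187.1) with yaw about -13.9°. I'll slide the shutter first.

```bash
cat >> h.py <<'E'
def R(deg):
    c,s=np.cos(np.radians(deg)),np.sin(np.radians(deg)); return np.array([[c,s,0],[s,-c,0],[0,0,-1.]])
D=np.array([505.5,216.]); YD=10.85; RD=np.array([[np.cos(np.radians(YD)),-np.sin(np.radians(YD))],[np.sin(np.radians(YD)),np.cos(np.radians(YD))]])
def dw(x,y): return D+RD@[x,y]
def st(msg=''):
    s=read_state(); print(msg,'t',round(s['time'],2),'p',np.round(s['eef_pos'],1),'F',np.round(s['ft_force'],1),'gap',round(s['finger_gap'],1),'q7',round(s['qpos'][6],2))
E
python3 - <<'E'
from h import *
for y in (100.85,-79.15): print(y,inverse_kinematics([512.3,181.3,150],R(y)))
p=[512.3,181.3]
movep(p+[150],R(100.85)); st('above')
snap('wrist','w1')
movel(p+[74],max_speed=120,guard=15); st('down')
clamp(); st('clamped')
e=dw(0,-35.4+73.5)
e0=np.array(read_state()['eef_pos'])
t=e0[:2]+RD@[0,76.]
print('guard',movel([*t,74],max_speed=60,guard=12)); st('slid')
print('travel',RD.T@(np.array(read_state()['eef_pos'])[:2]-D))
E
```

```text
100.85 [-0.41264431  0.49835102 -0.04943901  1.89061734  0.03453319  0.753435
  1.27889509]
-79.15 [-0.85664599  0.57195094  0.57456255  1.91338135 -0.43121846  0.78070459
 -1.42363825]
above t 1.9 p [512.1 182.3 150.1] F [-0.4 -0.3 -0.4] gap 85.4 q7 1.28
down t 2.73 p [512.6 181.5  74.5] F [0.  1.3 0.3] gap 85.3 q7 1.27
clamped t 3.38 p [512.4 181.3  74.3] F [-1.4 -0.8  6.2] gap 12.8 q7 1.27
guard True
slid t 4.48 p [499.  250.7  74.3] F [ 0.3 -3.9  8.2] gap 12.7 q7 1.15
travel [ 0.13031753 35.30924571]
```

```bash
python3 - <<'E'
from h import *
open_gripper()
p=read_state()['eef_pos']
movel([p[0],p[1],130]); 
s=dw(0,-45); movel([s[0],s[1],171],R(100.85)); wait(.2); st('over socket')
c=snap('wrist','w2'); print(c['cam_to_world'],c['fx'],c['cx'],c['cy'],read_state()['eef_pos'])
p=[511.3,-187.1]
for y in (76.12,-13.88,-103.88,166.12): print(y,inverse_kinematics(p+[60],R(y)))
cv2.imwrite('pics/w12.png',cv2.convertScaleAbs(cv2.resize(c['image'],(800,600),interpolation=cv2.INTER_CUBIC),alpha=1.3))
E
```

```text
over socket t 6.66 p [513.6 172.6 170.5] F [0.7 1.  1.3] gap 85.5 q7 1.31
[[-1.89796402e-01 -9.32211234e-01 -3.08155061e-01  4.33765977e+02]
 [ 9.81823469e-01 -1.80216680e-01 -5.95367409e-02  1.56492594e+02]
 [-3.38633496e-05 -3.13853731e-01  9.49471345e-01  3.13882369e+02]
 [ 0.00000000e+00  0.00000000e+00  0.00000000e+00  1.00000000e+00]] 303.682314193071 258.3337919045275 190.68414307751442 [513.66668223 172.43411476 170.62791384]
76.12 [ 0.19284905  0.64574052  0.06781089  1.9408886  -0.07716102  0.55740588
  1.64109873]
-13.88 [-0.03085856  0.68735965  0.38453512  1.95262589 -0.44577254  0.58481861
  0.40919625]
-103.88 [-0.46749727  1.1263831   1.21669217  1.97228782 -1.25851994  1.09709304
 -0.46502555]
166.12 [ 0.84371323  0.80068901 -0.86862099  1.90658393  0.82667171  0.84041572
  2.42742019]
```

View pics/w12.png

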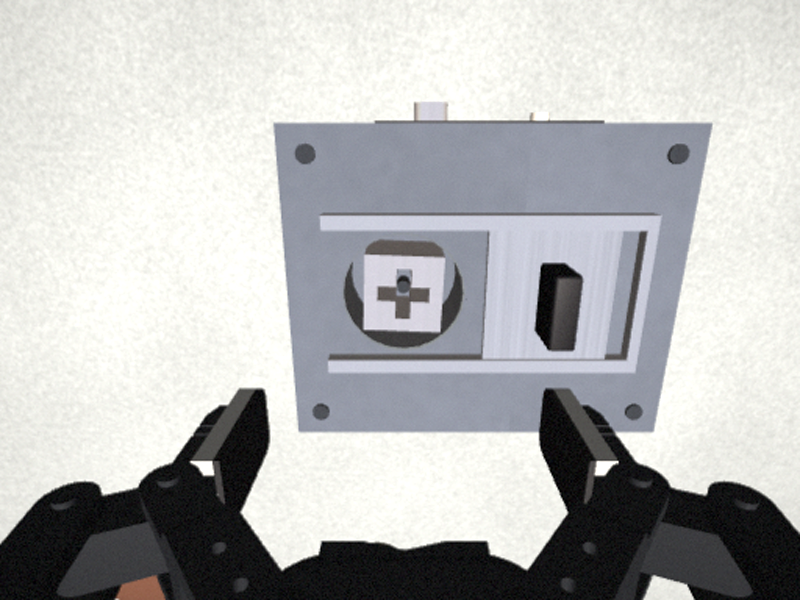

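The wrist view shows the shutter open with its grip at (558,305). The square head and plus socket are uncovered, centred near (403,293). I'll fit the head square by back-projecting to z=61, and take the pedestal view next from the same relative height.

```bash
cat >> h.py <<'E'
def proj(c,uv,z):
    uv=np.atleast_2d(uv).astype(float); M=np.array(c['cam_to_world'])
    d=np.c_[(uv[:,0]-c['cx'])/c['fx'],-(uv[:,1]-c['cy'])/c['fy'],-np.ones(len(uv))]@M[:3,:3].T
    return (M[:3,3]+d*((z-M[2,3])/d[:,2])[:,None])[:,:2]
def quad(c,roi,thr,z,k=5):
    u0,u1,v0,v1=roi; f=8
    g=cv2.resize(cv2.cvtColor(c['image'],cv2.COLOR_BGR2GRAY)[v0:v1,u0:u1],None,fx=f,fy=f,interpolation=cv2.INTER_CUBIC)
    m=(g>thr).astype(np.uint8); n,l,s,_=cv2.connectedComponentsWithStats(m)
    i=1+np.argmax(s[1:,4]); cs,_=cv2.findContours((l==i).astype(np.uint8),cv2.RETR_EXTERNAL,cv2.CHAIN_APPROX_NONE)
    px=max(cs,key=len)[:,0,:]; px=(px+.5)/f-.5+[u0,v0]
    W=proj(c,px,z).astype(np.float32); r=cv2.minAreaRect(W); return r,px,W
E
python3 - <<'E'
from h import *
c=load('w2'); g=cv2.cvtColor(c['image'],cv2.COLOR_BGR2GRAY)
print(g[165,225:292]); 
for thr in (165,180,195):
    r,px,W=quad(c,(228,288,148,220),thr,61); print(thr,r,px.min(0),px.max(0))
print('nominal',dw(0,-45))
W=cloud(c); m=(abs(W[...,2]-61)<1.5)
v,u=np.mgrid[0:384,0:512]; m&=(u>225)&(u<290)&(v>150)&(v<222)&(g>170)
print('depth rect',cv2.minAreaRect(W[m][:,:2].astype(np.float32)),np.median(W[m][:,2]))
# drive position from wrist too
m=(abs(W[...,2]-60)<4)&(u>170)&(u<460)&(v>70)&(v<280); print('drive',cv2.minAreaRect(W[m][:,:2].astype(np.float32)))
# top cam
E
```

```text
[118 118 117 116 118 119 119 124 156 165 164 166 169 167 166 168 167 165
 164 164 166 165 165 166 164 165 163 167 167 169 165 168 165 165 163 165
 167 167 166 166 166 166 166 168 170 166 163 161 162 161 159 164 161 158
 158 156 157 157 158 149 117 114 114 119 114 113 115]
165 ((513.5255126953125, 171.28782653808594), (43.1307373046875, 43.2899169921875), 8.840099334716797) [232.9375 163.1875] [282.9375 211.1875]
180 ((537.6248779296875, 153.79637145996094), (0.36416175961494446, 0.3357727825641632), 9.46947956085205) [233.1875 209.4375] [233.5625 209.8125]Traceback (most recent call last):
  File "<stdin>", line 5, in <module>
  File "h.py", line 24, in quad
    i=1+np.argmax(s[1:,4]); cs,_=cv2.findContours((l==i).astype(np.uint8),cv2.RETR_EXTERNAL,cv2.CHAIN_APPROX_NONE)
        ~~~~~~~~~^^^^^^^^^
    return _wrapfunc(a, 'argmax', axis=axis, out=out, **kwds)
    return bound(*args, **kwds)
ValueError: attempt to get argmax of an empty sequence
```

```bash
python3 - <<'E'
from h import *
c=load('w2')
for thr in (135,142): r,px,W=quad(c,(228,288,148,220),thr,61); print(thr,r,px.min(0),px.max(0))
p=[511.3,-187.1]
e=read_state()['eef_pos']; movel([e[0],e[1],217]); movep(p+[217],R(76.12)); wait(.2); st('above ped')
c=snap('wrist','w3'); print(np.round(read_state()['eef_pos'],2))
W=cloud(c); m=W[...,2]>103; v,u=np.where(m&(np.hypot(W[...,0]-p[0],W[...,1]-p[1])<40)); print('uv',u.min(),u.max(),v.min(),v.max())
print('depth rect',cv2.minAreaRect(W[v,u,:2].astype(np.float32)))
g=cv2.cvtColor(c['image'],cv2.COLOR_BGR2GRAY); print(g[(v.min()+v.max())//2,u.min()-5:u.max()+6])
cv2.imwrite('pics/w3c.png',cv2.resize(c['image'][100:260,170:350],None,fx=3,fy=3,interpolation=cv2.INTER_CUBIC))
E
```

```text
135 ((513.481689453125, 171.3021240234375), (43.94692611694336, 44.63516616821289), 8.84992790222168) [232.1875 162.6875] [284.4375 211.8125]
142 ((513.476318359375, 171.30567932128906), (43.724449157714844, 44.26715087890625), 8.858275413513184) [232.3125 162.8125] [284.3125 211.6875]
above ped t 8.72 p [ 511.6 -186.1  217. ] F [0.1 0.1 0.7] gap 85.5 q7 1.65
[ 511.57 -186.32  216.99]
uv 113 403 169 383
depth rect ((508.089599609375, -186.3761444091797), (78.91851806640625, 35.763145446777344), 76.81884002685547)
[159 160 158 158 160 162 162 160 162 159 158 156 157 160 158 153  93  21
   1   6   6   6   5  10  13  18  31  48  52  50  50  52  50  46  51  51
  51  52  47  18   6   1   4  15  14   9   4   0  10   7   8  10   9   4
   5  12  11  10   2   6   8  16  15  16  80 163 160 161 160 161 157 157
 158 164 159 156 157 158 159 162 159 156 160 160 159 160 159 160 160 159
 158 159 159 158 162 162 156 153 155 156 156 156 157 155 158 159 159 160
 163 164 166 162 161 158 161 158 159 160 160 159 160 160 161 160 163 161
 155 158 160 155 155 155 159 160 162 158 157 159 156 160 163 166 161 160
 161 158 163 161 161 161 160 160 163 162 161 163 161 163 159 157 161 162
 161 158 160 162 165 163 160 135 138 134 134 135 132 119 135 140 165 165
 162 159 159 158 158 161 161 160 162 165 164 162 161 162 165 164 163 163
 163 162 161 163 164 159 159 161 163 163 161 161 163 160 162 160 159 161
 164 153 150 155 157 161 159 160 161 159 159 159 156 161 160 161 158 160
 161 159 143  38  11   5   1   5  13   5   2   2  10   6   6   5   7   8
   4   3   4   5   6   5  13  11  14  10  24  52  49  51  54  51  52  51
  50  49  53  50  47  21   8  14   1   7  10   9  14  17  48 119 163 162
 156 157 161 161 165 162 162 161 161 160 161 159 159]
```

View pics/w3c.png

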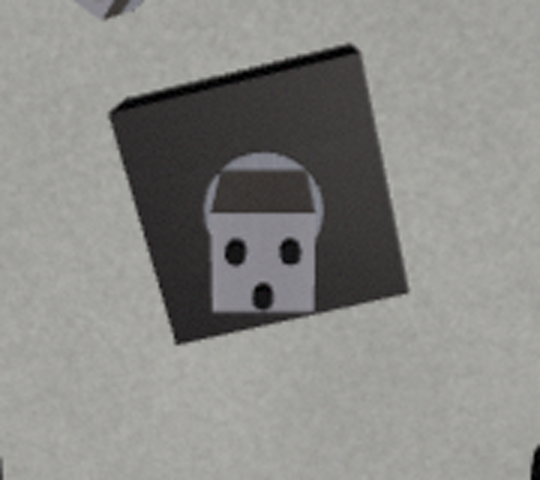

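The column is square to the image, so the tool yaw matches. Its top spans crop pixels (211..315, 212..312). I'll compute the bias-free offset, grasp and lift.

```bash
python3 - <<'E'
from h import *
c=load('w3')
px=np.array([[211,212],[315,212],[315,312],[211,312]])/3.+[170-1/3,100-1/3]
W=proj(c,px,107); print(np.round(W,1),W.mean(0)); w=cloud(c); g=cv2.cvtColor(c['image'],cv2.COLOR_BGR2GRAY)
m=abs(w[...,2]-108)<4; v,u=np.mgrid[0:384,0:512]; m&=(u>236)&(u<279)&(v>166)&(v<208); print(cv2.minAreaRect(w[m][:,:2].astype(np.float32)),np.median(w[m][:,2]))
p=W.mean(0); e=np.array(read_state()['eef_pos']); r=R(76.12)
print('tool-frame offset',(r.T@np.r_[p-e[:2],0]))
print('top-vs-wrist drive socket nominal',dw(0,-45))
movel([511.3,-187.1,100],max_speed=150,guard=10); movel([511.3,-187.1,62],max_speed=60,guard=10); st('down')
clamp(); st('clamp')
e=np.array(read_state()['eef_pos']); movel([e[0],e[1],62+115],max_speed=100); wait(.2); st('lift')
c=snap('wrist','w4'); e=read_state()['eef_pos']; print(np.round(e,2))
cv2.imwrite('pics/w4.png',cv2.resize(c['image'],(800,600),interpolation=cv2.INTER_CUBIC))
E
```

```text
[[ 492.5 -198.5]
 [ 499.6 -169.6]
 [ 529.4 -176.4]
 [ 522.1 -206.4]] [ 510.90006545 -187.71904425]
((510.3438415527344, -187.73727416992188), (29.54995346069336, 30.755964279174805), 76.98385620117188) 107.60456896801975
tool-frame offset [-1.5158479  -0.31087849  0.        ]
top-vs-wrist drive socket nominal [513.97073027 171.80444899]
down t 10.48 p [ 511.4 -187.2   62.1] F [-0.2  0.7 -0. ] gap 85.2 q7 1.69
clamp t 11.03 p [ 511.4 -187.1   62.3] F [-1.5  1.2  6.7] gap 29.8 q7 1.69
lift t 12.53 p [ 511.3 -187.   176.6] F [ 0.5 -0.4 -1.7] gap 29.6 q7 1.66
[ 511.32 -187.06  176.7 ]
```

View pics/w4.png

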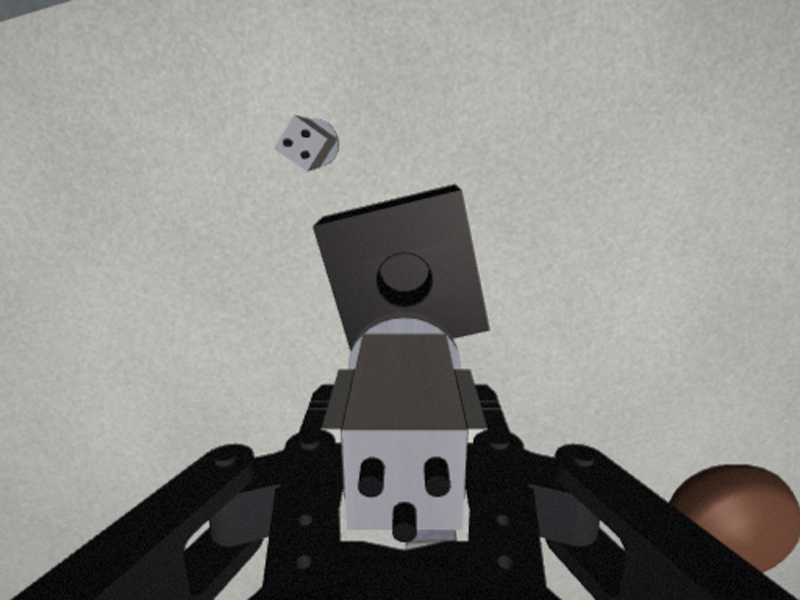

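The column is held square with the nubs up, and the block hole at (404,280) is empty. The wrist and top cameras agree on the pedestal-to-socket displacement, (2.6, 359.0), to within 0.15 mm. The socket yaw is 8.85°. Next I'll carry it over and try the fit with a guard.

```bash
python3 - <<'E'
from h import *
T=[513.97,171.87]
movel(T+[177],R(98.85),max_speed=180); wait(.3); st('over')
movel(T+[111],max_speed=80,guard=10); wait(.3); st('near')
g=movel(T+[96],max_speed=25,guard=6); st(f'insert guard={g}')
wait(.2); st()
E
```

```text
over t 15.03 p [514.  171.7 177. ] F [ 0.4 -0.3 -3. ] gap 29.5 q7 1.29
near t 16.3 p [514.1 171.9 111.3] F [ 0.5 -0.3 -3.1] gap 29.4 q7 1.29
insert guard=False t 17.05 p [514.  171.9  96. ] F [-0.8  0.1 -1.7] gap 29.4 q7 1.29
 t 17.25 p [514.  171.9  96.1] F [-0.5 -0.3 -2.3] gap 29.1 q7 1.29
```

The foot is about 11 mm into the socket with no contact. Now I'll push it home.

```bash
python3 - <<'E'
from h import *
T=[513.97,171.87]
for z in (90,86,84,83,82,81,80):
    g=movel(T+[z],max_speed=20,guard=25); wait(.2); st(f'{z} guard={g}')
    if g or read_state()['ft_force'][2]>22: break
c=snap('wrist','w5'); cv2.imwrite('pics/w5.png',cv2.resize(c['image'],(800,600),interpolation=cv2.INTER_CUBIC))
snap('scene','s5'); t=cv2.imread('pics/s5.png')[110:200,215:335]; cv2.imwrite('pics/s5c.png',cv2.resize(t,None,fx=6,fy=6,interpolation=cv2.INTER_CUBIC))
E
```

```text
90 guard=False t 17.9 p [514.2 172.   90.2] F [0.5 0.6 3.3] gap 29.1 q7 1.29
86 guard=False t 18.45 p [514.1 172.   86.1] F [ 1.5 -0.1  5.7] gap 29.1 q7 1.29
84 guard=False t 18.9 p [514.1 172.   84.1] F [1.4 0.  6.3] gap 29.1 q7 1.29
83 guard=False t 19.35 p [514.2 172.   83.3] F [ 0.  -0.  10.1] gap 29.4 q7 1.29
82 guard=False t 19.8 p [514.3 172.   83.2] F [-5.8 -2.8 29.4] gap 29.3 q7 1.29
```

View pics/s5c.png

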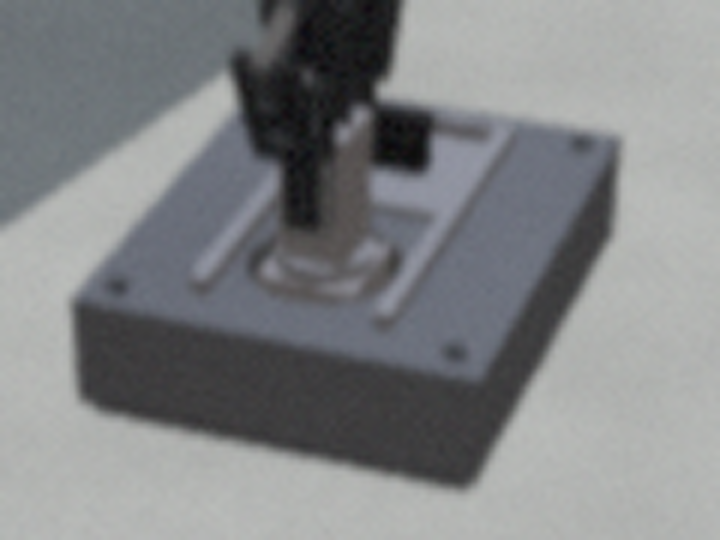

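View pics/w5.png

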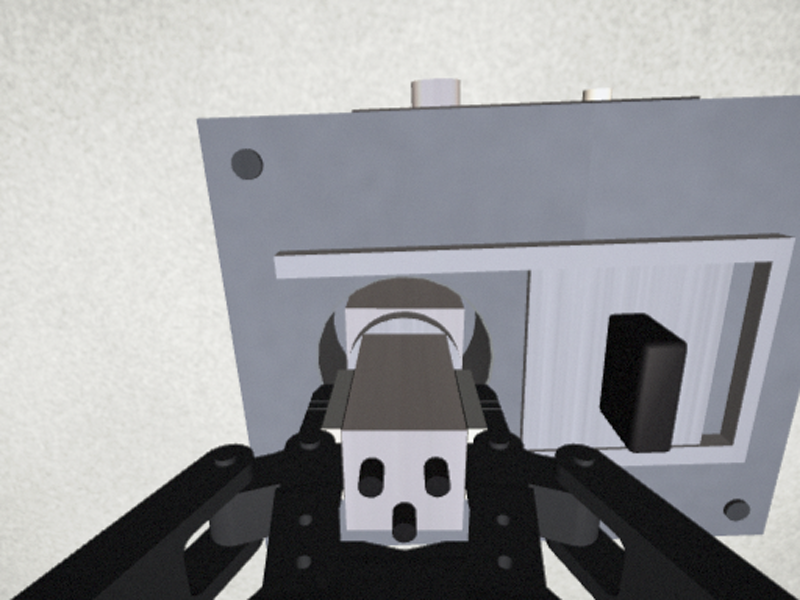

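The flange sits on the spindle, stopped hard at TCP z 83.2 as predicted, and the force jumped from 10 to 29 N. I'll check for steadiness and shutter travel, then hand in.

```bash
python3 - <<'E'
from h import *
W=cloud(load('w5')); d=(W[...,:2]-D)@RD; m=(abs(W[...,2]-94)<4)&(abs(d[...,0])<30)&(d[...,1]>15)
print('shutter travel',np.nanmean(np.percentile(d[m][:,1],[2,98]))+45, m.sum())
wait(.5); st('a'); wait(.5); st('b')
if 12<read_state()['ft_force'][2]<60: finish_job(); print('done')
E
```

```text
shutter travel 78.99533567824294 2328
a t 20.4 p [514.3 172.   83.2] F [-5.7 -2.2 29.9] gap 29.7 q7 1.29
b t 20.9 p [514.3 171.9  83.2] F [-5.5 -1.2 29.2] gap 29.6 q7 1.29
the job is handed in; nothing more can be done
done
```

I handed the job in at about 21 s of the 54 s allowed, with the pedestal home in the socket and still gripped and held down. No verdict was reported.

- **Shutter:** I slid it until it hit its stop. The arm's travel gave about 80 mm and the last camera check gave about 79 mm, against the 74 mm needed.
- **Pedestal:** I lifted the larger of the two look-alikes out of its block and turned it about 23° to match the socket. It went in with no side contact at the first try.
- **Push home:** It stopped hard at a TCP height of 83.2 mm, exactly where I predicted the flange would meet the spindle.
- **Last checks:** The wrist force was steady at about 29 N downward with no drift over the last second, and the finger gap was 29.6 mm. The last pictures show the flange on the spindle head. I did not measure the pedestal's tilt or the pin force directly. About 6 N of sideways force remained on the wrist.
- **Stones and brush:** I never moved near them, but I did not check their positions again at the end.

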